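# Lock the mixer drive on

## Task

Set the hand-held mixer drive in its bench cradle to run unattended: press its broad top trigger down until you feel its stop, without forcing it, and while holding it there push in the lock button on the outer side of the raised cheek beside it. Then ease the trigger up so that the latch keeps it on with the button still in, and take your hand away; do not lean on the button before the trigger is down, and leave the powder bottle and the small beaker where they stand.

Things in the scene. Friction and masses are not known exactly. Their poses are not given: they have to be found in the camera images.
- drive: Grey motor body lying in a cradle, fixed to the worktop. Origin: on the worktop under the middle of the 92 x 150 mm base plate. z up; y along the motor toward its steel chuck; -x is the side of the raised cheek and lock button, +x that of the trigger. Motor body x -24..36, y -75..75, z 32..84 mm; with chuck stub and cable gland y -85..112.
- cheek_top (a point): Middle of the top of the raised cheek, a fixed wall 14 mm thick (x) and 90 mm long (y): x -21, y 0, z 122 mm of the drive, axes as the drive. Trigger on its +x side, lock button on its -x face. A hand with one finger on the trigger and the other outside the button spans cheek and button: 27.5 mm, x -41.5 to -14.
- trigger_top (a point): Centre of the flat top of the black paddle trigger, 42 mm (x) by 64 mm (y), 2 mm from the cheek. At rest at x 9, y 0, z 102 mm of the drive: 20 mm below the top of the cheek, 18 mm above the motor body. It moves straight down when pressed. Axes as the drive.
- trigger (a joint): Trigger travel, m, 0 at rest, + down. Spring 5 N + 0.3 N/mm. A hard stop at 7 to 15 mm, different at each start (wear) and unseen: felt as a sudden rise above the spring's 7 to 9.5 N. The button goes in freely within the last 1.5 mm before the stop, never 3 mm short of it. Locked on, the trigger rests 4.5 mm above its stop (2.5 to 10.5 mm down). Pressing it to the stop again frees the button.
- button_face (a point): Centre of the outer face of the black lock button, 38 mm (y) by 20 mm (z), at rest 13.5 mm proud of the -x face of the cheek: x -41.5, y 0, z 105 mm of the drive (z 95 to 115). It is pressed toward the trigger, along +x of the drive. Axes as the drive.
- button (a joint): Button travel, m, 0 at rest (sprung out), + pressed in, end at 11.5 mm. Spring 2.7 N at rest to 4.4 N at the end. Blocked after 1.5 mm unless the trigger is at its stop. Pressed past 8.5 mm with the trigger there, and held while the trigger is eased up, it is caught and stays at about 8 mm.
- powder_bottle: Clear glass bottle with white powder, 76 x 77 x 128 mm, standing loose; origin at the centre of its underside. Bystander.
- beaker: Empty glass beaker, 65 x 67 x 74 mm, standing loose; origin at the centre of its underside. Bystander.

How it is judged:
On the way, in this order (a step that is already met when the one before it is completed fails the run):
1. the trigger is pressed down (over 5 mm) (value of joint trigger above 0.005 m), for 0.1 s.
2. the lock button is pressed in (over 6 mm), which only a trigger at its stop allows (value of joint button above 0.006 m), for 0.1 s.
3. the trigger is eased off: the button still in, the fingers no longer on the trigger, the trigger held between 1.5 and 12 mm down (value of joint button above 0.006 m and contact force between the fingers and trigger below 0.3 N and value of joint trigger between 0.0015 and 0.012 m), for 0.2 s.
At the end, for the whole second after the job is handed in: The drive is locked on with nobody touching it: button over 6 mm in, trigger held 1.5 to 12 mm down; bottle and beaker within 20 mm of where they stood (value of joint button above 0.006 m and value of joint trigger between 0.0015 and 0.012 m and distance of each of powder_bottle, beaker from where it was at the start of the episode below 0.02 m).
It fails at once if the trigger is forced (over 30 N) (contact force between the fingers and trigger above 30 N).
It fails at once if the lock button is forced (over 30 N) (contact force between the fingers and button above 30 N).
It fails at once if the button is leaned on (over 8 N) before the trigger is down (value of joint trigger below 0.0045 m and value of joint button below 0.005 m and contact force between the fingers and button above 8 N).
It fails at once if a bystander is pushed more than 20 mm or tipped (distance of any of powder_bottle, beaker from where it was at the start of the episode above 0.02 m or angle between any of powder_bottle, beaker's own z axis and vertical above 0.3 rad).
It also fails if it takes over 45 s, if anything falls off the work surface, if the arm or the gripper's body presses on something with over 40 N, if the wrist force passes 120 N, or if a joint passes its speed limit or range.

## Robot

A 7-joint arm with a two-finger parallel gripper is mounted at the origin on a cart in front of the work surface, level with it; the furniture and walls round the work are solid. World frame = base frame: x ahead of the robot, y to its left, z up, the work surface at z = 0. Lengths are in m, angles in rad, forces in N, time in s.
With the tool pointing down it reaches from about 0.4 to 0.85 m from the base axis. Payload 4.5 kg.
Tool frame: the origin (TCP) lies at the very end of the fingers, on their centre line; the grasp point (between the pads) lies 19 mm behind it (r.grip_depth is the z of the grasp point in the tool frame, in m); z points along the fingers, y is the line along which they close (so a half turn about z gives the same grasp; the last joint's range is limited). The gripper opens to 88 mm and grips with 3 to 60 N. Pads are 18 mm wide; open, the fingers measure 123 mm over their backs; the gripper's body (75 mm by 187 mm) begins 45 mm behind the grasp point.
Start: joints at [1.268, 0.689, -0.195, 1.565, 0.157, 0.902, -0.215], TCP at [0.207, -0.59, 0.239] pointing down, gripper open.
Joint ranges: [-3.01, 3.01], [-0.46, 2.08], [-1.47, 1.51], [0.13, 2.56], [-1, 4.14], [0.04, 2.09], [-2.66, 2.66]. Speed limits (rad/s): [2.57, 2.57, 3.14, 3.14, 3.14, 3.14, 3.14].

## Interface

Orientations are given as a unit quaternion [x, y, z, w].
In Python, from plant import r, cams, ticket gives the robot as it stands (r), with the cameras (cams) and the job (ticket).
- The arm moves only by the shell command python3 steer.py FILE [FORCE], which reads ROWS from the file FILE. ROWS is a JSON list of rows, 1 to 10 of them, each an object with the fields aperture (the opening from 0.0 (shut) to 1.0 (fully open)), sx, sy, sz (the shift in m), drx, dry, drz (a rotation vector in rad); a field left out counts as zero (the opening has to be given); each row is the pose to reach, as a shift and turn from the pose commanded when the command began, along the tool's axes at that moment; what a row does not reach only later rows make up. A row lasts 1/10 s, in which the tool goes at most 0.05 m and 0.15 rad, less where a joint would pass 70% of its speed; a pose out of reach is approached as far as the arm can. The fingers move at their own pace and stop on an object; FORCE is the grip in N (left out, the last holds). Time passes only in rows, so rows that do not move let the fingers close. It prints the time, the measured TCP pose, the force, the opening and the grip force at its end. Input that does not fit is refused with a message, and nothing moves.
- r.get_state(): the state, without advancing time (a new reading comes with each control period).
- cams.snapshot(name): name is "side" or "top"; returns the picture (480x640x3 uint8, red, green, blue); there is no depth.
- cams.camera_params(name): a dict with "fx", "fy", "cx", "cy" (pixels), "rvec" (rotation vector, rad) and "tvec" (3), from world to camera coordinates, as OpenCV has them. Camera axes: x right, y down, z forward; pixel columns grow to the right and rows downward; lengths in m; the calibration is good to about 2 mm. A picture is of the moment at which its call begins. camera_params takes no time and is no camera call.
- ticket.finish_job(): hands the job in; it is judged then, once.
The state is a dict: "clock": time; "q": joint angles; "qd": joint speeds; "joint_torque": joint torques, N m; "tool_pos": TCP position; "eef_rot": TCP orientation; "contact_force": force on the tool from outside, world axes, zero at the start; "moment": the same for the moment, N m; "opening": opening from 0.0 (shut) to 1.0 (fully open); "finger_force": force on a finger pad.
Only numpy, scipy, OpenCV 4.12 (cv2) and the standard library are available. Lean on these libraries where they do the work, as an engineer would, in place of code of your own. Each camera call takes 0.05 s, during which the arm holds its last target. There are 200 camera calls.

## Working session

There is one attempt and no reset: what is moved stays moved. The work goes in short steps, Python scripts to look and compute and a shell command to move; the robot and the scene stay as the last step left them, time stands still between calls to the robot, and variables do not carry over. Pictures are saved under pics/ and viewed, at most 10 in all, crops included, and the job is handed in when it is done.

```bash
ls; mkdir -p pics; python3 - <<'E'
from plant import r, cams, ticket
import cv2
for n in("side","top"):
    cv2.imwrite(f"pics/{n}0.png",cams.snapshot(n)[:,:,::-1]); print(cams.camera_params(n))
s=r.get_state();print(s)
E
```

```text
pics
plant.py
steer.py
{'fx': 576.1574557717591, 'fy': 576.1574557717591, 'cx': 320.343669066853, 'cy': 240.09031626073556, 'rvec': array([ 0.50357139, -2.36598378,  1.58448238]), 'tvec': array([0.36870076, 0.2548661 , 0.48438042])}
{'fx': 623.8435917941142, 'fy': 623.8435917941142, 'cx': 313.934395782854, 'cy': 238.92473691998194, 'rvec': array([ 2.16982136, -2.1946271 ,  0.02887194]), 'tvec': array([-0.22734111,  0.53505046,  0.95462171])}
{'clock': 0.1, 'q': array([ 1.2678078 ,  0.68987228, -0.19453312,  1.56619602,  0.15728587,
        0.90252925, -0.21507531]), 'qd': array([-0.00013681, -0.00373126,  0.00210871, -0.0036665 ,  0.00060339,
       -0.001274  ,  0.00111382]), 'joint_torque': array([-2.48332675e-03, -5.28500533e+01, -1.27135098e+00, -1.53837329e+01,
       -5.25804050e-02,  2.04840639e-03,  6.31932403e-05]), 'tool_pos': array([ 0.20632112, -0.58937693,  0.23801967]), 'eef_rot': array([ 9.85846717e-01,  1.67647245e-01, -1.86365732e-04, -7.85732583e-04]), 'contact_force': array([ 0.16831065,  0.26819311, -0.3634576 ]), 'moment': array([-0.00755305, -0.02021313, -0.00661202]), 'finger_force': 0.0, 'opening': 0.9998409247363406}
```

View pics/side0.png

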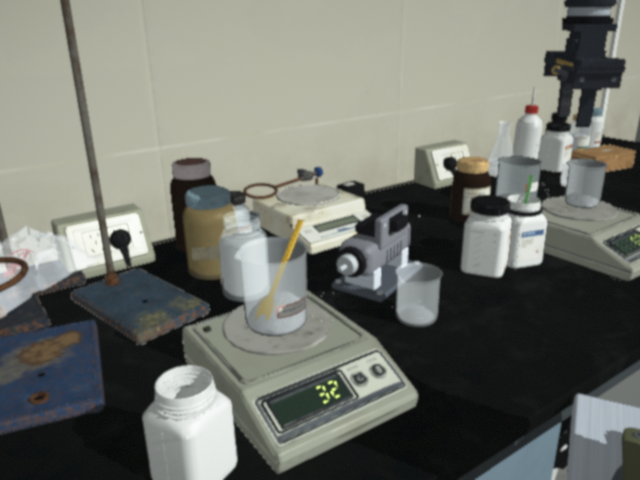

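View pics/top0.png

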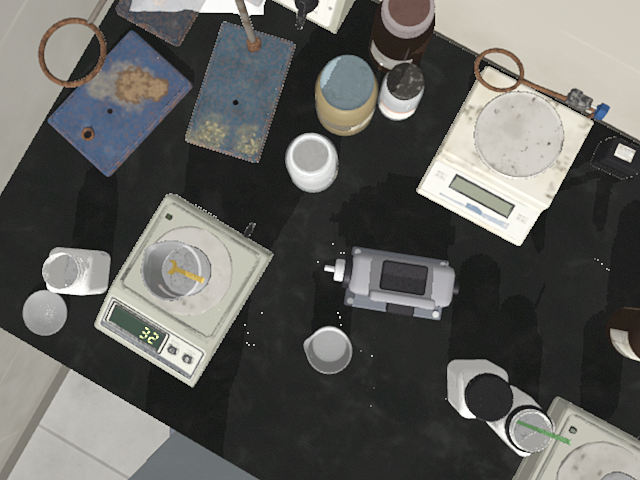

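The side view shows the drive at about (375,255) with the beaker close in front at (418,295). In the top view the drive is at (403,283) with its chuck pointing left at (330,270). The trigger is at (403,275) and the cheek runs along the lower side. I'll enlarge both.

```bash
python3 - <<'E'
import cv2,numpy as np
a=cv2.imread("pics/side0.png")[190:310,325:455]; b=cv2.imread("pics/top0.png")[235:335,310:470]
cv2.imwrite("pics/c1.png",cv2.resize(a,None,fx=5,fy=5,interpolation=cv2.INTER_CUBIC)) 
cv2.imwrite("pics/c2.png",cv2.resize(b,None,fx=5,fy=5,interpolation=cv2.INTER_CUBIC))
E
```

```text
(no output)
```

View pics/c1.png

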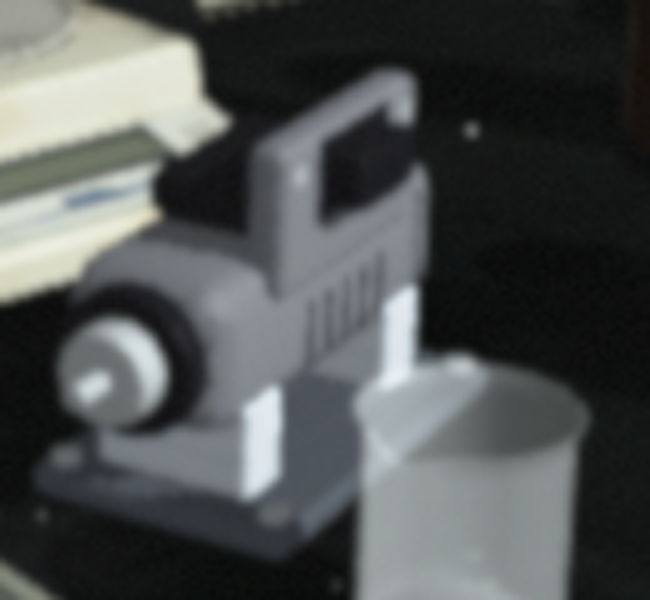

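View pics/c2.png

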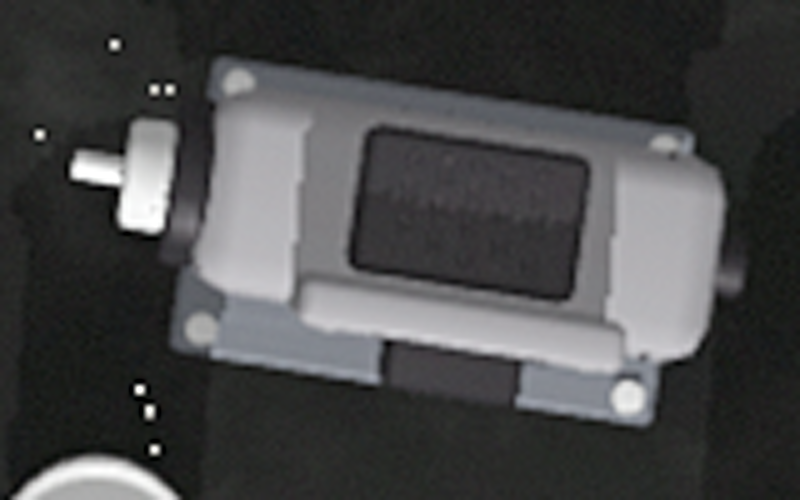

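In the side crop, the near plate corners are at (35,480) and (275,558), the cheek top runs from (268,145) to (400,70), and the black button sticks out at (365,160). In the top crop, the trigger corners are (370,125), (588,157), (572,300) and (350,268). The button's outer edge runs from (385,388) to (515,407). I'll fit the pose using both views.

```bash
cat > h.py <<'E'
import numpy as np,cv2
from plant import r, cams, ticket
from scipy.optimize import least_squares
from scipy.spatial.transform import Rotation as R
P={n:cams.camera_params(n) for n in("side","top")}
def proj(n,X):
    p=P[n];K=np.array([[p['fx'],0,p['cx']],[0,p['fy'],p['cy']],[0,0,1]])
    return cv2.projectPoints(np.atleast_2d(np.float64(X)),p['rvec'],p['tvec'],K,None)[0][:,0]
E
cat > fit.py <<'E'
from h import *
C={"top":[((370,125),(30,32,102)),((588,157),(30,-32,102)),((572,300),(-12,-32,102)),((350,268),(-12,32,102)),
((385,390),(-41.5,19,115)),((517,408),(-41.5,-19,115)),((215,58),(46,75,8)),((692,133),(46,-75,8)),((652,427),(-46,-75,8)),((170,350),(-46,75,8))],
"side":[((322,220),(-41.5,19,95)),((35,482),(46,75,4)),((275,558),(-46,75,2)),((268,145),(-21,45,121)),((405,70),(-21,-45,121))]}
off={"top":(310,235),"side":(325,190)}
def T(v,X): return R.from_euler('z',v[3]).apply(np.array(X)/1000)+v[:3]
def res(v): 
    return np.concatenate([(proj(n,T(v,[c[1] for c in C[n]]))-(np.array([c[0] for c in C[n]])/5+off[n])) for n in C]).ravel()
best=min((least_squares(res,[.5,-.1,0,y],loss='soft_l1') for y in np.arange(-3,3.2,.8)),key=lambda s:s.cost)
v=best.x;print(v,best.cost);print(res(v).reshape(-1,2).round(1).tolist())
for X in[(9,0,102),(-21,0,122),(-41.5,0,105)]:print(X,T(v,X))
# height-free: triangulate z of trigger group alone
s=r.get_state();print(s['tool_pos'],R.from_quat(s['eef_rot']).as_matrix().round(3).tolist())
# beaker rim (top 327,348)/(side rim ctr ~ 419,272)
def ray(n,uv):
    p=P[n];M=cv2.Rodrigues(p['rvec'])[0];d=M.T@[(uv[0]-p['cx'])/p['fx'],(uv[1]-p['cy'])/p['fy'],1];return -M.T@p['tvec'],d
for z,uv in((.074,(327,347)),(.128,(490,397))):
    o,d=ray("top",uv);print('top at',z,o+d*(z-o[2])/d[2])
E
python3 fit.py
```

```text
[ 0.46286038 -0.35968154 -0.00122146 -0.1662866 ] 13.101311972607602
[[-0.2, -0.5], [1.8, 0.2], [0.5, 1.5], [-0.7, 0.7], [-0.8, -0.6], [0.4, 0.1], [-0.3, -0.4], [0.5, -0.5], [-0.1, -0.0], [-0.4, 0.0], [8.1, -0.5], [-1.0, -0.4], [1.2, 0.1], [-0.5, 1.3], [-1.3, 0.2]]
(9, 0, 102) [ 0.47173624 -0.36117123  0.10077854]
(-21, 0, 122) [ 0.44215005 -0.35620559  0.12077854]
(-41.5, 0, 105) [ 0.42193282 -0.35281241  0.10377854]
[ 0.20632112 -0.58937693  0.23801967] [[0.944, 0.331, -0.001], [0.331, -0.944, 0.001], [-0.0, -0.002, -1.0]]
top at 0.074 [ 0.37383305 -0.25209082  0.074     ]
top at 0.128 [ 0.31255369 -0.46881385  0.128     ]
```

```bash
echo '[{"aperture": 0.54, "sx": 0.1, "sy": -0.047, "drz": -0.35}, {"aperture": 0.54, "sx": 0.1, "sy": -0.047, "drz": -0.35}, {"aperture": 0.54, "sx": 0.1, "sy": -0.047, "drz": -0.35}, {"aperture": 0.54, "sx": 0.2, "sy": -0.095, "sz": 0.02, "drz": -0.7}, {"aperture": 0.54, "sx": 0.2, "sy": -0.095, "sz": 0.02, "drz": -0.7}, {"aperture": 0.54, "sx": 0.2, "sy": -0.095, "sz": 0.02, "drz": -0.7}, {"aperture": 0.54, "sx": 0.3, "sy": -0.142, "sz": 0.04, "drz": -1.065}, {"aperture": 0.54, "sx": 0.3, "sy": -0.142, "sz": 0.04, "drz": -1.065}, {"aperture": 0.54, "sx": 0.3, "sy": -0.142, "sz": 0.04, "drz": -1.065}, {"aperture": 0.54, "sx": 0.3, "sy": -0.142, "sz": 0.04, "drz": -1.065}]' > path.dat && python3 steer.py path.dat 8
cat > where.py <<'E'
from h import *
v=[0.46286038,-0.35968154,-0.00122146,-0.1662866]
s=r.get_state();M=R.from_quat(s['eef_rot']).as_matrix();D=R.from_euler('z',v[3])
print('clock',s['clock'],'tcp in drive mm',(D.inv().apply(s['tool_pos']-v[:3])*1000).round(1),'open mm',88*s['opening'],'F',s['contact_force'].round(2),s['finger_force'],'q',s['q'].round(2))
print('tool axes in drive',(D.as_matrix().T@M).round(3).tolist())
E
python3 where.py
```

```text
clock: 1.1
tool_pos: [0.4441, -0.3549, 0.1982]
eef_rot: [0.763, 0.646, 0.001, -0.001]
contact_force: [0.1, -1.0, -0.1]
opening: 0.54
finger_force: 0.0
clock 1.1 tcp in drive mm [-19.3   1.6 199.4] open mm 47.532981033608564 F [ 0.12 -1.   -0.06] 0.0 q [ 0.86  0.69 -0.45  1.77  0.41  0.77  0.04]
tool axes in drive [[-0.001, 1.0, -0.0], [1.0, 0.001, 0.002], [0.002, -0.0, -1.0]]
```

```bash
echo '[{"aperture": 0.54, "sy": -0.001, "sz": 0.02}, {"aperture": 0.54, "sx": -0.001, "sy": -0.001, "sz": 0.05}, {"aperture": 0.54, "sx": -0.001, "sy": -0.001, "sz": 0.07}, {"aperture": 0.54, "sx": -0.001, "sy": -0.001, "sz": 0.07}, {"aperture": 0.54, "sx": -0.001, "sy": -0.001, "sz": 0.07}]' > path.dat && python3 steer.py path.dat
python3 where.py; python3 - <<'E'
from plant import r, cams, ticket
import cv2,numpy as np
a=cams.snapshot("side")[160:290,320:450,::-1]; b=cams.snapshot("top")[225:355,335:465,::-1]
cv2.imwrite("pics/c3.png",cv2.resize(np.hstack([a,b]),None,fx=3,fy=3,interpolation=cv2.INTER_CUBIC))
E
```

```text
clock: 1.6
tool_pos: [0.4404, -0.3594, 0.129]
eef_rot: [0.765, 0.643, -0.001, 0.0]
contact_force: [0.5, -0.1, -0.2]
opening: 0.541
finger_force: 0.0
clock 1.6 tcp in drive mm [-22.2  -3.4 130.2] open mm 47.587194300925184 F [ 0.45 -0.07 -0.16] 0.0 q [ 0.82  0.79 -0.38  1.83  0.48  0.62 -0.02]
tool axes in drive [[0.006, 1.0, -0.001], [1.0, -0.006, -0.001], [-0.001, -0.001, -1.0]]
```

View pics/c3.png

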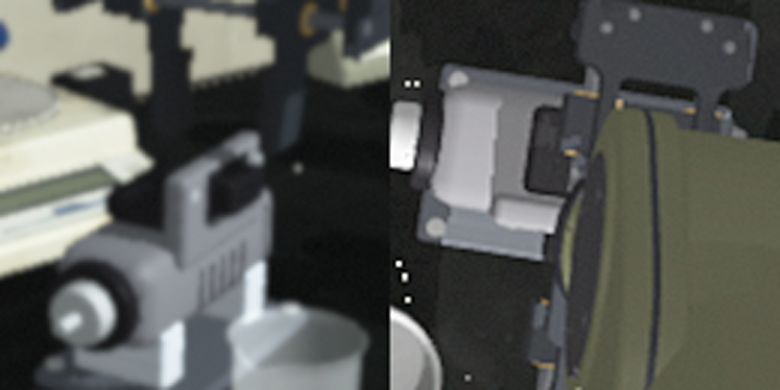

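The side crop shows the left finger above the trigger, with its tip around (170,140). The right finger is outside the cheek and button, with its tip around (285,150). I'll compare the predicted fingertip corners with the image and recheck the settled pose.

```bash
python3 where.py; python3 - <<'E'
from h import *
s=r.get_state();M=R.from_quat(s['eef_rot'])
h=s['opening']*.044
for y in(h,h+.0175,-h,-h-.0175):
    for x in(.009,-.009):
        p=s['tool_pos']+M.apply([x,y,0]); print(round(y*1000),x,((proj("side",p)[0]-[320,160])*5).round())
a=cams.snapshot("side")[160:260,320:450,::-1]
cv2.imwrite("pics/c4.png",cv2.resize(a,None,fx=5,fy=5,interpolation=cv2.INTER_CUBIC))
E
```

```text
clock 1.7 tcp in drive mm [-21.   -2.8 131.2] open mm 47.47469226002481 F [ 0.07 -0.1  -0.11] 0.0 q [ 0.82  0.79 -0.38  1.83  0.48  0.62 -0.02]
tool axes in drive [[0.005, 1.0, 0.002], [1.0, -0.005, -0.002], [-0.002, 0.002, -1.0]]
24 0.009 [285. 222.]
24 -0.009 [312. 206.]
41 0.009 [237. 212.]
41 -0.009 [265. 197.]
-24 0.009 [420. 248.]
-24 -0.009 [446. 232.]
-41 0.009 [471. 258.]
-41 -0.009 [497. 242.]
```

View pics/c4.png

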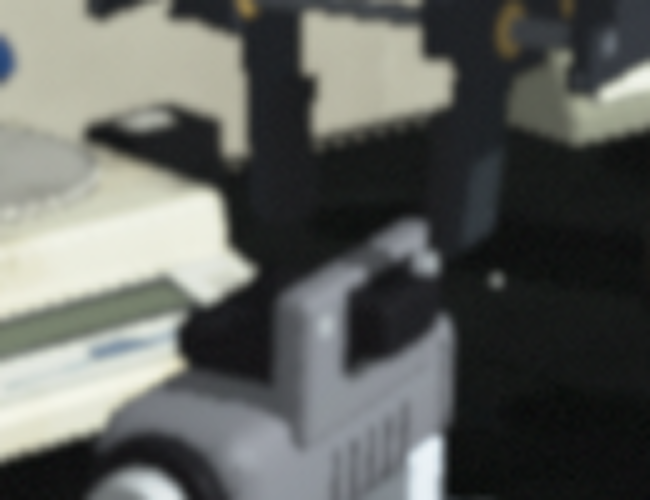

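The image matches the prediction: the button finger's right edge is near 497 px and the trigger finger spans 245–312. Now I'll go down to just above the trigger.

```bash
echo '[{"aperture": 0.54, "sx": 0.001, "sz": 0.012}, {"aperture": 0.54, "sx": 0.002, "sz": 0.02}, {"aperture": 0.54, "sx": 0.002, "sz": 0.024}, {"aperture": 0.54, "sx": 0.002, "sz": 0.024}]' > path.dat && python3 steer.py path.dat; python3 where.py
echo '[{"aperture": 0.54, "sz": 0.002}, {"aperture": 0.54, "sz": 0.004}, {"aperture": 0.54, "sz": 0.006}, {"aperture": 0.54, "sz": 0.006}, {"aperture": 0.54, "sz": 0.006}]' > path.dat && python3 steer.py path.dat; python3 where.py
```

```text
clock: 2.15
tool_pos: [0.4415, -0.3551, 0.1038]
eef_rot: [0.764, 0.645, -0.0, -0.001]
contact_force: [-0.0, 0.0, -0.6]
opening: 0.542
finger_force: 0.0
clock 2.15 tcp in drive mm [-21.8   1.  105. ] open mm 47.67025225107565 F [-0.01  0.03 -0.57] 0.0 q [ 0.8   0.83 -0.36  1.85  0.5   0.56 -0.05]
tool axes in drive [[0.002, 1.0, -0.002], [1.0, -0.002, 0.001], [0.001, -0.002, -1.0]]
clock: 2.65
tool_pos: [0.4422, -0.3556, 0.0992]
eef_rot: [0.764, 0.645, 0.0, 0.0]
contact_force: [-0.9, 1.3, 5.4]
opening: 0.54
finger_force: 2.7
clock 2.65 tcp in drive mm [-21.1   0.6 100.4] open mm 47.55450511326717 F [-0.86  1.33  5.38] 2.6917257098830305 q [ 0.8   0.83 -0.35  1.85  0.51  0.55 -0.05]
tool axes in drive [[0.003, 1.0, 0.001], [1.0, -0.003, -0.0], [-0.0, 0.001, -1.0]]
```

```bash
echo '[{"aperture": 0.54, "sz": 0.001}, {"aperture": 0.54, "sz": 0.002}, {"aperture": 0.54, "sz": 0.003}, {"aperture": 0.54, "sz": 0.004}, {"aperture": 0.54, "sz": 0.004}, {"aperture": 0.54, "sz": 0.004}]' > path.dat && python3 steer.py path.dat; echo '[{"aperture": 0.54, "sz": 0.001}, {"aperture": 0.54, "sz": 0.001}, {"aperture": 0.54, "sz": 0.001}]' > path.dat && python3 steer.py path.dat;python3 where.py
```

```text
clock: 3.25
tool_pos: [0.4422, -0.3556, 0.0954]
eef_rot: [0.764, 0.645, 0.0, 0.0]
contact_force: [-2.4, 0.8, 6.6]
opening: 0.539
finger_force: 3.3
clock: 3.55
tool_pos: [0.4422, -0.3556, 0.0945]
eef_rot: [0.764, 0.645, 0.0, 0.0]
contact_force: [-1.3, 1.6, 7.2]
opening: 0.539
finger_force: 3.4
clock 3.55 tcp in drive mm [-21.    0.6  95.7] open mm 47.401141895699055 F [-1.25  1.6   7.17] 3.4093331298208795 q [ 0.8   0.84 -0.35  1.85  0.51  0.54 -0.06]
tool axes in drive [[0.003, 1.0, 0.001], [1.0, -0.003, -0.001], [-0.001, 0.001, -1.0]]
```

```bash
for i in 1; do echo '[{"aperture": 0.54, "sz": 0.0005}, {"aperture": 0.54, "sz": 0.001}, {"aperture": 0.54, "sz": 0.001}]' > path.dat && python3 steer.py path.dat|grep -E "tool_pos|contact"; echo '[{"aperture": 0.54, "sz": 0.0005}, {"aperture": 0.54, "sz": 0.001}, {"aperture": 0.54, "sz": 0.001}]' > path.dat && python3 steer.py path.dat|grep -E "tool_pos|contact"; done
```

```text
tool_pos: [0.4422, -0.3556, 0.0938]
contact_force: [-2.5, 1.0, 9.0]
tool_pos: [0.4423, -0.3556, 0.0937]
contact_force: [-4.5, 2.8, 18.0]
```

The stop is clear: z is stuck at 0.0937 while the force rose to 18 N. I'll relax slightly, stay on the stop and close on the button.

```bash
echo '[{"aperture": 0.54, "sz": -0.0003}, {"aperture": 0.45, "sz": -0.0003}, {"aperture": 0.4, "sz": -0.0003}, {"aperture": 0.35, "sz": -0.0003}, {"aperture": 0.35, "sz": -0.0003}]' > path.dat && python3 steer.py path.dat 8; python3 where.py
```

```text
clock: 4.65
tool_pos: [0.4454, -0.3562, 0.0938]
eef_rot: [0.764, 0.645, 0.002, 0.003]
contact_force: [1.7, 1.4, 8.8]
opening: 0.349
finger_force: 5.4
clock 4.65 tcp in drive mm [-17.8   0.6  95. ] open mm 30.72237243707114 F [1.75 1.4  8.76] 5.357394944876432 q [ 0.8   0.84 -0.34  1.85  0.51  0.53 -0.06]
tool axes in drive [[0.002, 1.0, 0.007], [1.0, -0.002, -0.001], [-0.001, 0.007, -1.0]]
```

```bash
echo '[{"aperture": 0.33, "sz": 0.0004}, {"aperture": 0.3, "sz": 0.0004}, {"aperture": 0.27, "sz": 0.0004}, {"aperture": 0.24, "sz": 0.0004}, {"aperture": 0.22, "sz": 0.0004}, {"aperture": 0.22, "sz": 0.0004}]' > path.dat && python3 steer.py path.dat 9; python3 where.py;  python3 - <<'E'
from plant import r, cams, ticket
import cv2
a=cams.snapshot("side")[160:260,320:450,::-1]
cv2.imwrite("pics/c5.png",cv2.resize(a,None,fx=5,fy=5,interpolation=cv2.INTER_CUBIC))
E
```

```text
clock: 5.25
tool_pos: [0.4454, -0.3562, 0.0937]
eef_rot: [0.764, 0.645, 0.002, 0.003]
contact_force: [1.7, 0.6, 10.9]
opening: 0.254
finger_force: 9.9
clock 5.25 tcp in drive mm [-17.8   0.6  94.9] open mm 22.361757034398536 F [ 1.69  0.58 10.92] 9.888995066285133 q [ 0.8   0.84 -0.34  1.85  0.51  0.53 -0.06]
tool axes in drive [[0.002, 1.0, 0.007], [1.0, -0.002, -0.001], [-0.001, 0.007, -1.0]]
```

View pics/c5.png

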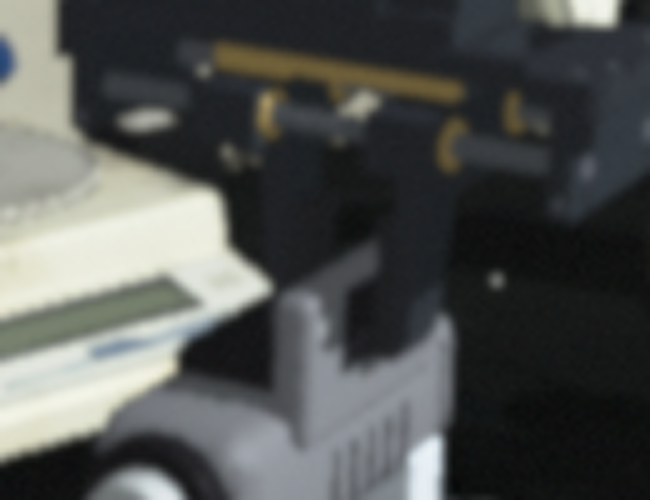

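The gripper stopped at 22.4 mm with 9.9 N, so the button finger is at x ≈ -29 and the button is fully in. Now I'll ease up with the grip held.

```bash
echo '[{"aperture": 0.22, "sz": -0.001}, {"aperture": 0.22, "sz": -0.002}, {"aperture": 0.22, "sz": -0.003}, {"aperture": 0.22, "sz": -0.004}, {"aperture": 0.22, "sz": -0.005}, {"aperture": 0.22, "sz": -0.006}, {"aperture": 0.22, "sz": -0.007}, {"aperture": 0.22, "sz": -0.008}, {"aperture": 0.22, "sz": -0.009}, {"aperture": 0.22, "sz": -0.009}]' > path.dat && python3 steer.py path.dat; python3 where.py
```

```text
clock: 6.3
tool_pos: [0.4404, -0.3552, 0.0996]
eef_rot: [0.764, 0.645, -0.001, -0.002]
contact_force: [0.2, -0.8, -13.4]
opening: 0.223
finger_force: 9.0
clock 6.3 tcp in drive mm [-22.9   0.7 100.8] open mm 19.604586417851117 F [  0.16  -0.84 -13.36] 8.962014019489288 q [ 0.8   0.83 -0.35  1.85  0.51  0.55 -0.05]
tool axes in drive [[0.003, 1.0, -0.003], [1.0, -0.003, 0.001], [0.001, -0.003, -1.0]]
```

```bash
echo '[{"aperture": 0.22, "sy": 0.001}, {"aperture": 0.22, "sy": 0.001, "sz": -0.001}, {"aperture": 0.22, "sy": 0.001, "sz": -0.001}, {"aperture": 0.22, "sy": 0.001, "sz": -0.001}]' > path.dat && python3 steer.py path.dat 6; python3 where.py
```

```text
clock: 6.7
tool_pos: [0.4417, -0.3554, 0.1015]
eef_rot: [0.764, 0.645, -0.001, -0.001]
contact_force: [-4.7, 0.5, -9.6]
opening: 0.223
finger_force: 6.0
clock 6.7 tcp in drive mm [-21.5   0.7 102.7] open mm 19.583733780571134 F [-4.67  0.49 -9.56] 5.996982604265213 q [ 0.8   0.83 -0.35  1.85  0.5   0.56 -0.05]
tool axes in drive [[0.003, 1.0, -0.002], [1.0, -0.003, 0.0], [0.0, -0.002, -1.0]]
```

```bash
echo '[{"aperture": 0.26}, {"aperture": 0.3}, {"aperture": 0.4, "sz": -0.001}, {"aperture": 0.54, "sz": -0.002}, {"aperture": 0.54, "sz": -0.004}, {"aperture": 0.54, "sz": -0.004}]' > path.dat && python3 steer.py path.dat; python3 where.py
echo '[{"aperture": 0.54, "sz": -0.02}, {"aperture": 0.54, "sz": -0.05}, {"aperture": 0.54, "sz": -0.1}, {"aperture": 0.54, "sx": -0.05, "sz": -0.12}, {"aperture": 0.54, "sx": -0.1, "sz": -0.12}, {"aperture": 0.54, "sx": -0.15, "sz": -0.12}, {"aperture": 0.54, "sx": -0.2, "sz": -0.12}, {"aperture": 0.54, "sx": -0.2, "sz": -0.12}]' > path.dat && python3 steer.py path.dat
python3 - <<'E'
from plant import r, cams, ticket
import cv2,numpy as np
a=cams.snapshot("side")[190:310,325:455,::-1]; b=cams.snapshot("top")[240:360,350:480,::-1]
cv2.imwrite("pics/c6.png",cv2.resize(np.hstack([a,b]),None,fx=3,fy=3,interpolation=cv2.INTER_CUBIC))
E
```

```text
clock: 7.3
tool_pos: [0.4442, -0.3561, 0.1065]
eef_rot: [0.764, 0.645, 0.001, 0.001]
contact_force: [-0.2, 0.5, 0.3]
opening: 0.536
finger_force: 0.0
clock 7.3 tcp in drive mm [-19.    0.4 107.7] open mm 47.16728645165268 F [-0.17  0.55  0.29] 0.0 q [ 0.8   0.82 -0.36  1.84  0.5   0.57 -0.05]
tool axes in drive [[0.003, 1.0, 0.003], [1.0, -0.003, -0.001], [-0.001, 0.003, -1.0]]
clock: 8.1
tool_pos: [0.4045, -0.5613, 0.2249]
eef_rot: [0.768, 0.641, -0.003, 0.002]
contact_force: [0.4, -0.4, -0.4]
opening: 0.543
finger_force: 0.0
```

View pics/c6.png

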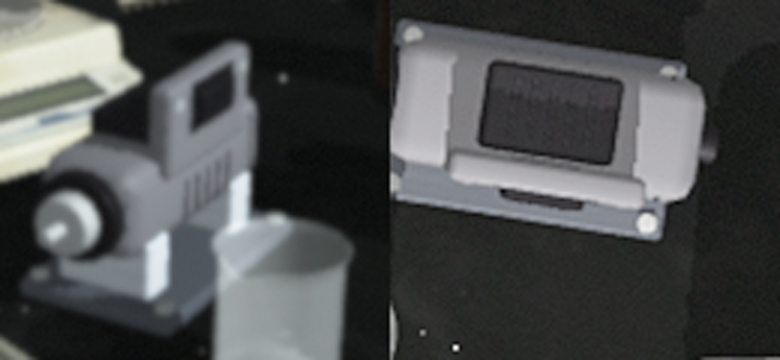

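The button is in and stays there: in the top crop it shows only as a thin strip at (540,198). The trigger is held down and the beaker hasn't moved, so I'll hand the job in.

```bash
python3 -c "
from plant import r, cams, ticket
print(ticket.finish_job())"
```

```text
the job is handed in; nothing more can be done
None
```

I handed the job in with the drive latched on: the last picture, with the hand clear, shows the button staying in and the beaker in place. The trigger being held down is inferred from the arm's height and the latched button, I didn't check the powder bottle, and no verdict came back.

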